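# Clear the mounting stage and tuck the scale plate under its hold-down leaf

### The arm

A 7-joint arm with a two-finger parallel gripper is mounted at the origin on the work surface. World frame = base frame: x ahead of the robot, y to its left, z up, the work surface at z = 0. Lengths are in mm, angles in rad, forces in N, time in s.
With the tool pointing down it reaches from about 400 to 850 mm from the base axis. Payload 10.4 kg.
Tool frame: the origin (TCP) lies at the very end of the fingers, on their centre line; the grasp point (between the pads) lies 19 mm behind it; z points along the fingers, y is the line along which they close (so a half turn about z gives the same grasp; the last joint's range is limited). The gripper opens to 87 mm and grips with 3 to 60 N. Pads are 19 mm wide; open, the fingers measure 117 mm over their backs; the gripper's body (75 mm by 190 mm) begins 51 mm behind the grasp point.
Start: joints at [1.247, 0.332, -0.065, 1.46, 0.022, 1.35, -0.088], TCP at [185.2, -596.953, 222.576] pointing down, gripper open.
Joint ranges: [-2.6, 2.6], [-0.5, 2.12], [-1.47, 1.34], [0.16, 2.42], [-1.27, 4.41], [0.06, 2.06], [-2.6, 2.6]. Speed limits (rad/s): [2.22, 2.22, 2.79, 2.79, 3.14, 3.14, 3.14].

### API

Orientations are given as a rotation vector (axis times angle).
In Python, from bench import arm gives the robot as it stands. The module is installed in compiled form; this text tells all that it offers.
- The arm moves only by the tool servo_tool, never from a script. Its argument "steps" is one flat list of numbers, 7 for each row, row after row: the closure, from -1 (fully open) to 1 (shut), so that 0 is half open, then the shift along the world's x, y, z in units of 0.5 m (1.0 is 0.5 m), then the turn, a rotation vector about the world's x, y, z in units of 90 degrees (1.0 is 90 degrees). A call has 1 to 5 rows; each row is the pose to reach, as a shift and turn from the pose commanded when the call began; what a row does not reach only later rows make up. A row lasts 1/8 s, in which the tool goes at most 62.5 mm and 10.7 degrees, less where a joint would pass 70% of its speed; a pose out of reach is approached as far as the arm can. A call with a number of a shift or a turn outside -1 to 1 is refused whole. A call with a gripper value outside its range is refused whole. The fingers move at their own pace and stop on an object; "newtons" is the grip in N (left out, the last holds). Time passes only in rows, so rows that repeat a pose let the fingers close. It gives the time, the measured TCP pose, the force, the opening and the grip force at its end, in the units of the state.
- arm.read_state(): the state, without advancing time (a new reading comes with each control period).
- arm.grab_frame(name): name is "scene" or "top"; returns (picture, depth): 480x640x3 uint8, red, green, blue; 480x640 float32, mm along the optical axis (not along the pixel's ray), 0 where there is no reading.
- arm.get_calibration(name): a dict with "fx", "fy", "cx", "cy" (pixels), "k1" (the pictures are not rectified: a ray, as slopes to the right and down, at radius r is drawn at 1 + k1 r^2 times it, then the intrinsics apply), "rvec" (rotation vector, rad) and "tvec" (3), from world to camera coordinates, as OpenCV has them. Camera axes: x right, y down, z forward; pixel columns grow to the right and rows downward; lengths in mm; the calibration is good to about 2 mm. A picture is of the moment at which its call begins. get_calibration takes no time and is no camera call.
- arm.sign_off(): hands the job in; it is judged then, once.
The state is a dict: "t": time; "joint_pos": joint angles; "dq": joint speeds; "joint_torque": joint torques, N m; "tool_pos": TCP position; "tool_rot": TCP orientation; "contact_force": force on the tool from outside, world axes, zero at the start; "moment": the same for the moment, N m; "opening": finger opening in mm; "finger_force": force on a finger pad.
Only numpy, scipy, OpenCV 4.12 (cv2) and the standard library are available. Lean on these libraries where they do the work, as an engineer would, in place of code of your own. Each camera call takes 0.05 s, during which the arm holds its last target. There are 200 camera calls.

### The job

Clear the red-lidded slide case off the black mounting stage by stacking it squarely on the column of two cases. Then take the white scale plate by its blue fin, lay it on the stage and slide its front edge under the brass leaf without lifting the leaf, square and centred, until the red line across the plate lies at the leaf's front edge. Finish while still holding the fin and pressing the plate down flat on the stage (about 10 N); do not let go, and leave everything else where it stands.

Things in the scene. Friction and masses are not known exactly. Their poses are not given: they have to be found in the camera images.
- stage: black mounting stage, a board 220 (x) x 180 (y) x 10 mm fixed to the desk; origin at the centre of its underside, its top is 10 mm above the origin. Its x axis points away from the robot, from the open area to the leaf. At x = 89 to 103 mm stands a dark steel hinge block, 130 mm wide, top 30 mm above the desk; the open area lies at x = -110 to +30 mm.
- lip (a point): point on the stage's top surface (10 mm above the desk) straight below the middle of the brass leaf's front edge, 30 mm in +x from the stage's middle; axes as the stage. The leaf runs from here 58 mm in +x to its hinge, is 110 mm wide (y) and 3 mm thick, its underside 9 mm above the stage top, with the first 10 mm bent up a little as a lead-in.
- leaf (a joint): tilt in rad of the brass hold-down leaf about its hinge at its far (+x) edge: 0 = down at rest, grows as its front edge is lifted (0.1 rad = about 6 mm at the edge). Swings freely, kept down by its weight (80 g) and a weak spring.
- plate: white scale plate 110 (x) x 80 (y) x 4 mm, loose, about 140 g, lying flat on the desk; origin at the centre of its underside. +x points to the front edge that goes under the leaf. A blue upright fin, 36 (x) x 12 (y) mm, stands on it with its middle at x = -20 mm, y = 0, its top 42 mm above the plate's underside. Black scale ticks lie on the +y side behind the red line.
- line (a point): middle of the red line across the plate, in the plane of the plate's underside, 25 mm in +x from the plate's middle and so 30 mm behind the front edge; axes as the plate.
- case_out: closed slide case with red lid, 76 (x) x 50 (y) x 32 mm, about 130 g, loose, standing on the open area of the stage; origin at the centre of its underside.
- case_mid: closed slide case with yellow lid, same size, the upper one of the column of two; origin at the centre of its underside, its top 32 mm higher.
- case_low: closed slide case with green lid, same size, the foot of the column, standing on the desk; origin at the centre of its underside.
- jar: clear jar with blue cap, diameter 72, height 95 mm, bystander; origin at the centre of its underside.
- amber: amber bottle, diameter 44, height 85 mm, bystander; origin at the centre of its underside.
- vial_a: white vial, diameter 28, height 55 mm, bystander; origin at the centre of its underside.
- vial_b: second white vial, same size, bystander; origin at the centre of its underside.
- pin_tray: grey open tray 90 x 120 x 25 mm, bystander; origin at the centre of its underside.
- brush: small brush 160 mm long lying on the desk, bystander; origin under its middle.

How it is judged:
By the outcome, as a careful person would: the job done as asked, in the order asked, and still so for the second after the job is handed in, while the arm keeps its last pose, push and grip.
It also fails if it takes over 54 s, if anything falls off the work surface, if the arm or the gripper's body presses on something with over 40 N, if the wrist force passes 120 N, or if a joint passes its speed limit or range.

## Working session

There is one attempt and no reset: what is moved stays moved. The work goes in short steps, Python scripts to look and compute and a tool call to move; the robot and the scene stay as the last step left them, time stands still between calls to the robot, and variables do not carry over. Pictures are saved under pics/ and viewed, at most 10 in all, crops included, and the job is handed in when it is done.

Besides the shell and the picture viewer there is one more tool, called after ">>>" as name(argument=value, ...) on one line, values as JSON. servo_tool: Moves the arm, as the interface text tells. Shifts and turns lie within -1 to 1; 1 stands for 0.5 m of shift or 90 degrees of turn. Its arguments: {"type":"object","properties":{"steps":{"type":"array","items":{"type":"number"}},"newtons":{"type":"number"}},"required":["steps"]}

```bash
mkdir -p pics; cat > h.py <<'E'
import numpy as np,cv2
from bench import arm
def cal(n):
    c=arm.get_calibration(n);R=cv2.Rodrigues(np.array(c['rvec'],float))[0];t=np.array(c['tvec'],float).ravel();return c,R,t
def rays(n,uv):
    c,R,t=cal(n);uv=np.atleast_2d(np.array(uv,float))
    d=np.c_[(uv[:,0]-c['cx'])/c['fx'],(uv[:,1]-c['cy'])/c['fy']];s=d.copy()
    for _ in range(20): s=d/(1+c['k1']*(s**2).sum(1,keepdims=True))
    return -R.T@t,np.c_[s,np.ones(len(s))]@R, s
def onplane(n,uv,z):
    o,d,_=rays(n,uv);return o+d*((z-o[2])/d[:,2])[:,None]
def bydepth(n,uv,dep):
    o,d,_=rays(n,uv);return o+d*np.asarray(dep,float).reshape(-1,1)
def cloud(n,dep):
    v,u=np.mgrid[0:480,0:640];return bydepth(n,np.c_[u.ravel(),v.ravel()],dep.ravel()).reshape(480,640,3)
E
python3 - <<'E'
from h import *
for n in('top','scene'):
    p,d=arm.grab_frame(n);cv2.imwrite(f'pics/{n}0.png',p[:,:,::-1]);np.savez(f'{n}0.npz',p=p,d=d)
    c,R,t=cal(n);print(n,c,-R.T@t)
s=arm.read_state();print(s)
E
```

```text
top {'fx': 500.5508899524552, 'fy': 500.5508899524552, 'cx': 314.91626130880354, 'cy': 236.43529086582018, 'k1': -0.02971469230686879, 'rvec': array([ 2.14642319, -2.1351911 ,  0.19880221]), 'tvec': array([   8.08990525,  555.64585857, 1318.57762067])} [ 326.26708501   32.92044212 1392.81037552]
scene {'fx': 505.7119759013866, 'fy': 505.7119759013866, 'cx': 322.43598813874564, 'cy': 230.31772672135196, 'k1': -0.029688240311133603, 'rvec': array([ 1.79243591,  1.36135037, -0.74310116]), 'tvec': array([-147.67701171, -238.81178507, 1770.72434229])} [1594.71778641 -279.5292136   770.09276409]
{'t': 0.1, 'joint_pos': array([ 1.24737662,  0.3327887 , -0.06467421,  1.46089147,  0.02161182,
        1.3498966 , -0.08848028]), 'dq': array([-0.00129181, -0.00143427, -0.00034272, -0.00089126,  0.00070259,
        0.00017822, -0.00138895]), 'joint_torque': array([ 1.73220804e-03, -6.24548078e+01,  2.54337152e-02, -3.90721321e+01,
       -6.12449949e-02,  3.65996361e-02,  5.51323808e-05]), 'tool_pos': array([ 185.0597312 , -596.59655699,  221.82961428]), 'tool_rot': array([-3.10487367e+00, -4.70585837e-01,  4.26517389e-04]), 'contact_force': array([ 1.22477112, -0.73757672, -0.93938029]), 'moment': array([ 0.0352297 , -0.01739381, -0.00541791]), 'finger_force': 0.0, 'opening': 86.86537635139487}
```

View pics/top0.png

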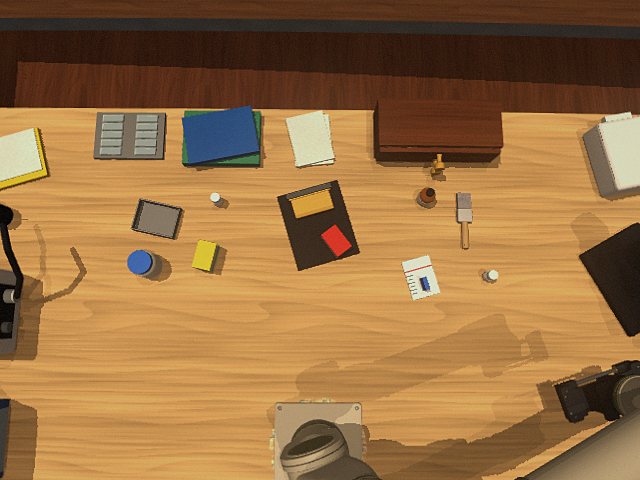

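View pics/scene0.png

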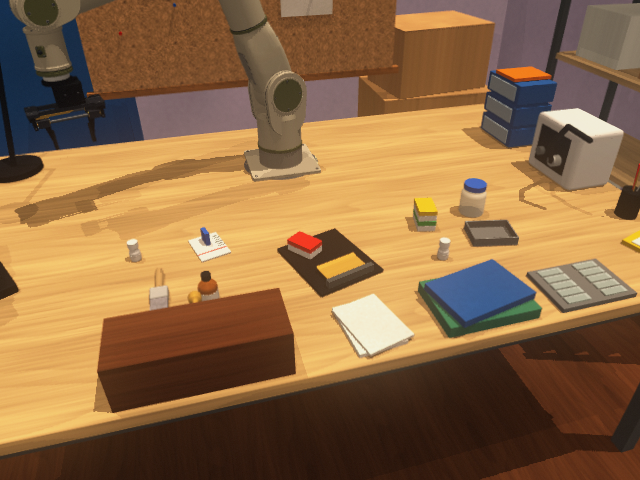

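The top view shows the red case at (337,240), on the stage at (318,225) with the leaf at (312,205). The yellow-topped column is at (205,255). The plate is at (421,278), with its fin at (425,283) and red line at (417,266). The scene view shows the same things, with the leaf at (343,267) and the fin at (206,236).

```bash
cat >> h.py <<'E'
ROI={'top':dict(red=(315,220,360,262),yel=(185,230,225,280),leaf=(285,185,340,222),fin=(412,270,440,298),plate=(395,248,448,306),line=(395,252,440,275),stage=(270,175,365,275)),
'scene':dict(red=(280,228,330,262),yel=(408,193,442,222),leaf=(310,250,380,285),fin=(196,224,216,250),plate=(182,228,236,264),line=(190,240,235,262),stage=(270,225,390,295))}
def mask(p,k):
    H,S,V=[x.astype(int) for x in cv2.split(cv2.cvtColor(p,cv2.COLOR_RGB2HSV))]
    return {'red':((H<6)|(H>174))&(S>170)&(V>110),'line':((H<12)|(H>168))&(S>70)&(V>110),'yel':(H>24)&(H<34)&(S>170)&(V>130),'leaf':(H>12)&(H<24)&(S>150)&(V>150),
    'fin':(H>100)&(H<130)&(S>100),'plate':(S<60)&(V>150),'stage':(V<75)}[k]
def blob(n,p,k,roi=None):
    m=mask(p,k);z=np.zeros_like(m);a,b,c,d=roi or ROI[n][k];z[b:d,a:c]=m[b:d,a:c]
    q,l,st,_=cv2.connectedComponentsWithStats(z.astype(np.uint8))
    return l==1+np.argmax(st[1:,4]) if q>1 else z
def rect(n,p,k,z,roi=None):
    m=blob(n,p,k,roi);cs,_=cv2.findContours(m.astype(np.uint8),cv2.RETR_EXTERNAL,cv2.CHAIN_APPROX_NONE)
    c=max(cs,key=len)[:,0]; P=onplane(n,c,z)[:,:2].astype(np.float32);r=cv2.minAreaRect(P)
    v,u=np.nonzero(m);return r,onplane(n,np.c_[u,v],z)[:,:2].mean(0),m
E
python3 - <<'E'
from h import *
for n in('top','scene'):
    f=np.load(f'{n}0.npz');p,d=f['p'],f['d'];C=cloud(n,d)
    for k,z in dict(red=42,yel=64,leaf=22,fin=42,plate=4,line=4,stage=10).items():
        r,c,m=rect(n,p,k,z);zz=C[m][:,2]
        print(n,k,m.sum(),'rect',np.round(r[0],1),np.round(r[1],1),round(r[2],1),'cen',c.round(1),'depth cen',np.median(C[m],0).round(1))
E
```

```text
top red 514 rect [546.8 -46.8] [76.3 51.2] 37.4 cen [546.6 -46.6] depth cen [547.1 -46.8  40.6]
top yel 495 rect [501.2 307.8] [48.4 74.2] 77.2 cen [501.  308.2] depth cen [500.6 308.4  62.8]
top leaf 789 rect [654.5  21.5] [ 57.7 114.5] 16.5 cen [654.9  20.2] depth cen [655.2  19.3  21. ]
top fin 51 rect [ 431.  -289.6] [33.9 10.5] 16.9 cen [ 431.1 -289.3] depth cen [ 430.7 -289.9   40. ]
top plate 622 rect [ 434.8 -289. ] [76.7 79.7] 15.8 cen [ 435.4 -289.2] depth cen [ 436.2 -286.9    2.8]
top line 43 rect [ 474.1 -277.1] [ 4.2 79.2] 15.6 cen [ 474.1 -277.6] depth cen [ 475.3 -278.7    2.1]
top stage 3194 rect [596.4   2.5] [219.3 178.5] 16.7 cen [578.5   4.7] depth cen [580.7   7.5   8.7]
scene red 371 rect [558.5 -45.4] [83.8 58.5] 36.2 cen [558.1 -44.2] depth cen [556.6 -44.2  41.2]
scene yel 20 rect [533.8 308.6] [18.7 22.3] 64.9 cen [536.5 306.3] depth cen [535.7 306.8  63.2]
scene leaf 635 rect [652.1  19.8] [ 56.  111.8] 16.7 cen [653.3  18. ] depth cen [652.8  17.2  21.9]
scene fin 27 rect [ 438.  -290.4] [32.8  9.5] 15.7 cen [ 438.  -290.2] depth cen [ 434.5 -290.4   41.1]
scene plate 370 rect [ 439.7 -289.1] [75.2 78.4] 15.6 cen [ 444.2 -289.4] depth cen [ 446.3 -287.1    3.2]
scene line 39 rect [ 479.  -279.1] [ 5.5 79.5] 15.4 cen [ 479.2 -279.4] depth cen [ 479.1 -280.5    3.8]
scene stage 920 rect [621.3 -20.6] [207.9 130.3] 15.4 cen [647.2 -42. ] depth cen [642.2 -46.3   9.2]
```

>>> servo_tool(steps=[-1,0.066,0.1,0,0,0,0.045,-1,0.132,0.2,0,0,0,0.09,-1,0.2,0.3,0,0,0,0.135,-1,0.264,0.4,0,0,0,0.18,-1,0.33,0.5,0,0,0,0.224], newtons=20)

```text
t: 0.72
tool_pos: [350.8, -345.1, 222.4]
tool_rot: [2.975, 1.01, -0.0]
contact_force: [0.3, -0.9, -0.4]
opening: 86.9
finger_force: 0.0
```

>>> servo_tool(steps=[-1,0.066,0.1,-0.02,0,0,0,-1,0.132,0.2,-0.04,0,0,0,-1,0.2,0.3,-0.06,0,0,0,-1,0.264,0.4,-0.08,0,0,0,-1,0.33,0.5,-0.1,0,0,0])

```text
t: 1.35
tool_pos: [515.8, -95.4, 172.2]
tool_rot: [2.976, 1.006, -0.0]
contact_force: [1.0, -1.6, -0.5]
opening: 86.8
finger_force: 0.0
```

>>> servo_tool(steps=[-1,0.062,0.097,-0.06,0,0,0,-1,0.062,0.097,-0.15,0,0,0,-1,0.062,0.097,-0.22,0,0,0,-1,0.062,0.097,-0.28,0,0,0,-1,0.062,0.097,-0.304,0,0,0])

```text
t: 1.98
tool_pos: [544.9, -48.4, 18.7]
tool_rot: [-2.974, -1.007, 0.004]
contact_force: [-0.5, -0.4, -0.4]
opening: 87.3
finger_force: 0.0
```

>>> servo_tool(steps=[0.2,0,0,0,0,0,0,0.2,0,0,0,0,0,0,1,0,0,0,0,0,0,1,0,0,0,0,0,0,1,0,0,0,0,0,0])

```text
t: 2.6
tool_pos: [546.6, -48.7, 21.1]
tool_rot: [2.975, 1.007, 0.001]
contact_force: [-0.2, -1.0, 3.4]
opening: 49.6
finger_force: 20.0
```

>>> servo_tool(steps=[1,0,0,0.04,0,0,0,1,0,0,0.12,0,0,0,1,0,0,0.2,0,0,0,1,-0.01,0.07,0.26,0,0,-0.1,1,-0.025,0.18,0.26,0,0,-0.2])

```text
t: 3.22
tool_pos: [535.3, 41.3, 154.4]
tool_rot: [3.098, 0.515, 0.008]
contact_force: [0.5, 0.6, -2.7]
opening: 49.9
finger_force: 20.0
```

>>> servo_tool(steps=[1,-0.015,0.11,0,0,0,-0.09,1,-0.03,0.22,0,0,0,-0.18,1,-0.045,0.34,0,0,0,-0.27,1,-0.06,0.45,0,0,0,-0.358,1,-0.068,0.534,0,0,0,-0.358])

```text
t: 3.85
tool_pos: [498.5, 311.3, 151.9]
tool_rot: [-3.121, 0.351, -0.0]
contact_force: [0.3, -0.2, -1.8]
opening: 50.0
finger_force: 20.0
```

>>> servo_tool(steps=[1,0,0,-0.04,0,0,0,1,0,0,-0.08,0,0,0])

```text
t: 4.1
tool_pos: [499.3, 309.5, 111.3]
tool_rot: [-3.122, 0.348, -0.001]
contact_force: [-0.7, -1.2, -1.2]
opening: 50.2
finger_force: 20.0
```

```bash
python3 - <<'E'
from h import *
s=arm.read_state();print(s['tool_pos'],s['tool_rot'],s['contact_force'])
for n,b in(('top',(160,210,250,300)),('scene',(380,150,460,240))):
    p,d=arm.grab_frame(n);x0,y0,x1,y1=b;cv2.imwrite(f'pics/{n}1.png',cv2.resize(p[y0:y1,x0:x1,::-1],None,fx=6,fy=6))
E
```

```text
[499.3389621  309.4631696  111.26365809] [-3.12166147e+00  3.48426956e-01 -6.02645058e-04] [-0.66531753 -1.18050565 -1.20006808]
```

>>> servo_tool(steps=[1,0,0,-0.03,0,0,0,1,0,0,-0.055,0,0,0,1,0,0,-0.066,0,0,0,1,0,0,-0.07,0,0,0,1,0,0,-0.072,0,0,0])

```text
t: 4.82
tool_pos: [499.7, 308.6, 75.1]
tool_rot: [3.122, -0.351, 0.0]
contact_force: [-3.6, -3.0, 8.0]
opening: 49.9
finger_force: 20.0
```

>>> servo_tool(steps=[0.3,0,0,0,0,0,0,-0.2,0,0,0,0,0,0,-1,0,0,0,0,0,0,-1,0,0,0,0,0,0,-1,0,0,0,0,0,0])

```text
t: 5.45
tool_pos: [499.8, 308.6, 74.6]
tool_rot: [-3.122, 0.351, -0.0]
contact_force: [0.2, 0.5, 0.3]
opening: 74.5
finger_force: 0.0
```

>>> servo_tool(steps=[-1,0,0,0.05,0,0,0,-1,0,0,0.15,0,0,0,-1,0,0,0.25,0,0,0,-1,-0.03,-0.1,0.26,0,0,0.1,-1,-0.04,-0.22,0.26,0,0,0.2])

```text
t: 6.08
tool_pos: [479.3, 199.6, 205.5]
tool_rot: [-3.137, -0.151, -0.003]
contact_force: [1.5, -1.2, 0.3]
opening: 87.1
finger_force: 0.0
```

```bash
python3 - <<'E'
from h import *
s=arm.read_state();print(s['tool_pos'],s['tool_rot'],s['contact_force'])
ims=[]
for n,b in(('top',(170,220,240,290)),('scene',(390,160,460,230))):
    p,d=arm.grab_frame(n);np.savez(f'{n}1.npz',p=p,d=d);x0,y0,x1,y1=b;ims.append(cv2.resize(p[y0:y1,x0:x1,::-1],None,fx=5.5,fy=5.5,interpolation=cv2.INTER_CUBIC))
    r,c,m=rect(n,p,'red',96,b);print(n,r,c,m.sum())
cv2.imwrite('pics/stack.png',np.hstack(ims))
E
```

```text
[479.34205893 199.55193113 205.49215608] [-3.13727472e+00 -1.50684024e-01 -2.83800146e-03] [ 1.48974619 -1.23157098  0.34759637]Traceback (most recent call last):
  File "<stdin>", line 6, in <module>
  File "h.py", line 28, in rect
    c=max(cs,key=len)[:,0]; P=onplane(n,c,z)[:,:2].astype(np.float32);r=cv2.minAreaRect(P)
      ~~~^^^^^^^^^^^^
ValueError: max() iterable argument is empty
```

>>> servo_tool(steps=[-1,-0.012,-0.12,0,0,0,0.023,-1,-0.024,-0.24,0,0,0,0.046,-1,-0.036,-0.36,0,0,0,0.07,-1,-0.048,-0.48,0,0,0,0.093,-1,-0.06,-0.6,0,0,0,0.115])

```text
t: 6.75
tool_pos: [449.4, -102.5, 204.9]
tool_rot: [3.113, 0.422, 0.001]
contact_force: [0.9, -1.2, 0.2]
opening: 87.0
finger_force: 0.0
```

```bash
python3 - <<'E'
from h import *
s=arm.read_state();print(s['tool_pos'],s['tool_rot'],s['contact_force'])
ims=[]
for n,b in(('top',(170,220,240,290)),('scene',(390,160,460,230))):
    p,d=arm.grab_frame(n);np.savez(f'{n}1.npz',p=p,d=d);x0,y0,x1,y1=b;ims.append(cv2.resize(p[y0:y1,x0:x1,::-1],None,fx=5.5,fy=5.5,interpolation=cv2.INTER_CUBIC))
    if blob(n,p,'red',b).any(): r,c,m=rect(n,p,'red',96,b);print(n,r,c,m.sum())
    for k,z in dict(fin=42,plate=4,line=4,leaf=22,stage=10).items():
        if blob(n,p,k).any(): r,c,m=rect(n,p,k,z);print(n,k,np.round(r[0],1),np.round(r[1],1),round(r[2],1),c.round(1))
cv2.imwrite('pics/stack.png',np.hstack(ims))
E
```

```text
[ 449.40923945 -102.49418551  204.91221428] [3.11252175e+00 4.22158300e-01 1.34631551e-03] [ 0.86037169 -1.24251859  0.23462007]
top ((499.7359313964844, 307.43951416015625), (49.865013122558594, 75.82376861572266), 77.2716064453125) [499.58894033 307.30893443] 553
top fin [ 431.3 -289.5] [33.1 10.5] 16.9 [ 431.5 -289.2]
top plate [ 446.  -306.7] [64.9 39.3] 15.6 [ 454.5 -308.8]
top line [ 480.5 -299.6] [ 4.1 32.5] 14.2 [ 480.2 -299.2]
top leaf [654.5  21.5] [ 57.9 114.5] 16.5 [654.9  20.2]
top stage [575.  -16.7] [271.4 203. ] 16.7 [563.6 -10.9]
scene ((509.43170166015625, 305.9548034667969), (49.459930419921875, 79.46099853515625), 76.69956970214844) [507.50620889 306.21001966] 254
scene fin [ 442.7 -289.7] [24.8  8.3] 9.7 [ 442.6 -289.2]
scene plate [ 494.7 -273.7] [26.4 78.8] 16.2 [ 495.3 -274.2]
scene line [ 477.  -279.6] [ 9.6 79.5] 15.4 [ 478.1 -277.6]
scene leaf [652.1  19.8] [ 56.  111.8] 16.7 [653.2  18.1]
scene stage [609.1  -5.7] [221.7 165.7] 16.5 [586.8 -34.8]
```

View pics/stack.png

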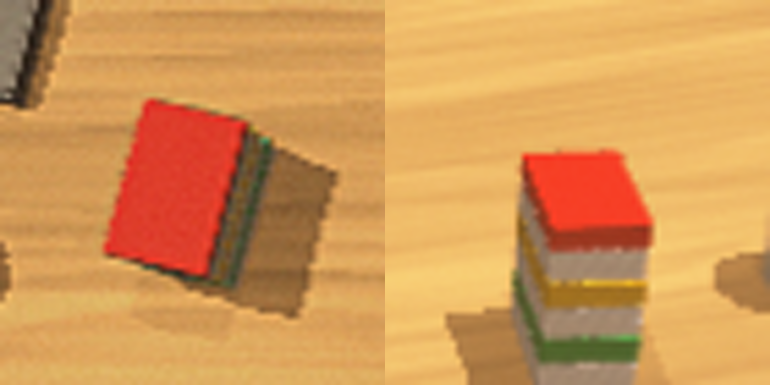

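The red lid is at (175,190) in the top crop and sits over the yellow and green lids. It matches to about 1.5 mm and 0.1°, so the stack is square. Next is the fin.

>>> servo_tool(steps=[-1,-0.01,-0.12,-0.02,0,0,0,-1,-0.02,-0.23,-0.06,0,0,0,-1,-0.03,-0.32,-0.12,0,0,0,-1,-0.0374,-0.376,-0.2,0,0,0,-1,-0.0374,-0.376,-0.28,0,0,0])

```text
t: 7.48
tool_pos: [430.6, -290.7, 63.4]
tool_rot: [3.113, 0.415, 0.0]
contact_force: [0.6, 0.4, 0.0]
opening: 86.9
finger_force: 0.0
```

>>> servo_tool(steps=[-1,0,0,-0.06,0,0,0,-1,0,0,-0.09,0,0,0,-1,0,0,-0.104,0,0,0,0,0,0,-0.104,0,0,0,0.3,0,0,-0.104,0,0,0], newtons=15)

```text
t: 8.1
tool_pos: [431.8, -289.0, 13.6]
tool_rot: [3.112, 0.42, 0.002]
contact_force: [0.3, 0.8, 0.2]
opening: 73.7
finger_force: 0.0
```

>>> servo_tool(steps=[0.6,0,0,0,0,0,0,1,0,0,0,0,0,0,1,0,0,0,0,0,0,1,0,0,0,0,0,0])

```text
t: 8.6
tool_pos: [431.1, -288.6, 12.6]
tool_rot: [3.113, 0.421, 0.0]
contact_force: [0.5, -0.2, 0.6]
opening: 35.2
finger_force: 0.0
```

>>> servo_tool(steps=[1,0,0,0,0,0,0,1,0,0,0,0,0,0,1,0,0,0,0,0,0,1,0,0,0,0,0,0], newtons=40)

```text
t: 9.1
tool_pos: [431.1, -288.6, 12.6]
tool_rot: [3.113, 0.421, 0.0]
contact_force: [0.1, -1.0, -0.7]
opening: 12.1
finger_force: 39.9
```

>>> servo_tool(steps=[1,0,0,0.03,0,0,0,1,0,0,0.08,0,0,0,1,0.03,0.08,0.12,0,0,0.005,1,0.06,0.18,0.12,0,0,0.013,1,0.1,0.28,0.12,0,0,0.0133])

```text
t: 9.72
tool_pos: [481.6, -147.4, 74.0]
tool_rot: [3.108, 0.452, 0.002]
contact_force: [0.4, -0.4, -1.4]
opening: 11.9
finger_force: 39.9
```

>>> servo_tool(steps=[1,0.035,0.1,0,0,0,0,1,0.07,0.19,0,0,0,0,1,0.0966,0.264,0,0,0,0,1,0.0966,0.264,-0.04,0,0,0,1,0.0966,0.264,-0.06,0,0,0])

```text
t: 10.35
tool_pos: [529.1, -16.4, 42.5]
tool_rot: [3.108, 0.454, -0.001]
contact_force: [-0.2, -0.0, -1.2]
opening: 11.7
finger_force: 39.9
```

```bash
cat > look.py <<'E'
from h import *
import sys
z=float(sys.argv[1]);tag=sys.argv[2]
s=arm.read_state();print(s['t'],s['tool_pos'].round(1),s['tool_rot'].round(3),s['contact_force'].round(1),s['moment'].round(2))
ims=[]
for n,b in(('top',(265,170,365,280)),('scene',(265,195,385,305))):
    p,d=arm.grab_frame(n);np.savez(f'{n}_{tag}.npz',p=p,d=d);x0,y0,x1,y1=b;ims.append(cv2.resize(p[y0:y1,x0:x1,::-1],(400,400),interpolation=cv2.INTER_CUBIC))
    for k,zz in dict(line=z+4,plate=z+4,leaf=22).items():
        if blob(n,p,k,b).any(): r,c,m=rect(n,p,k,zz,b);print(n,k,m.sum(),np.round(r[0],1),np.round(r[1],1),round(r[2],1),c.round(1))
cv2.imwrite(f'pics/{tag}.png',np.hstack(ims))
E
python3 look.py 30 a
```

```text
10.35 [529.1 -16.4  42.5] [ 3.108e+00  4.540e-01 -1.000e-03] [-0.2 -0.  -1.2] [-0.06 -0.01 -0.06]
top plate 8 [586.6  38.8] [5.  8.7] 27.4 [586.9  39. ]
top leaf 982 [501.7 103.4] [200.3 104.1] 31.5 [503.   99.9]
scene line 257 [ 738.2 -161.2] [39.1 55.6] 80.0 [ 740.4 -163.3]
scene plate 217 [801.2  28.2] [80.3 33.3] 74.1 [809.   32.9]
scene leaf 627 [652.1  19.8] [ 55.9 112. ] 16.8 [653.   17.9]
```

View pics/a.png

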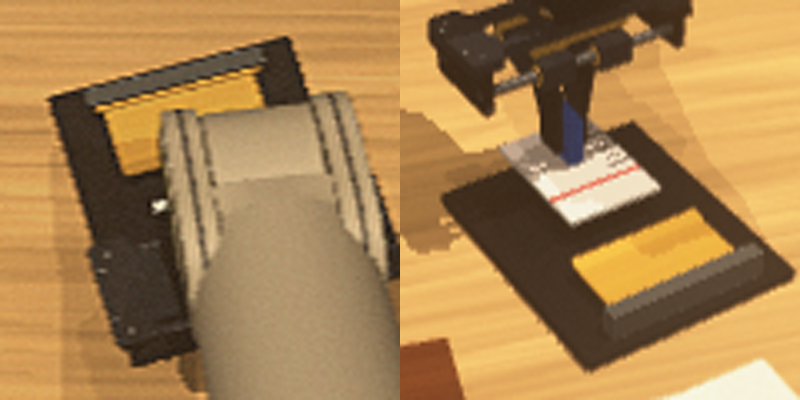

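The top view of the plate is blocked by the arm. The scene crop shows the plate level, its line at (605,185), the front corner edge at (575,225)–(660,185), and the leaf ahead at (655,250). Lowering it onto the stage.

>>> servo_tool(steps=[1,0,0,-0.02,0,0,0,1,0,0,-0.034,0,0,0,1,0,0,-0.038,0,0,0,1,0,0,-0.04,0,0,0,1,0,0,-0.041,0,0,0])

```text
t: 11.08
tool_pos: [529.5, -16.6, 22.6]
tool_rot: [3.109, 0.453, -0.0]
contact_force: [-4.5, -0.9, 9.5]
opening: 11.6
finger_force: 39.9
```

```bash
cat > meas.py <<'E'
from h import *
import sys
tag=sys.argv[1]
s=arm.read_state();print(s['t'],s['tool_pos'].round(1),s['tool_rot'].round(3),s['contact_force'].round(1),s['moment'].round(2))
a=np.deg2rad(16.6);e=np.array([[np.cos(a),np.sin(a)],[-np.sin(a),np.cos(a)]]);C0=np.array([596.4,2.5])
st=lambda P:(P[:,:2]-C0)@e.T
p,d=arm.grab_frame('scene');np.savez(f'scene_{tag}.npz',p=p,d=d)
x0,y0,x1,y1=265,195,385,305;cv2.imwrite(f'pics/{tag}.png',cv2.resize(p[y0:y1,x0:x1,::-1],(720,660),interpolation=cv2.INTER_CUBIC))
def show(k,z,b):
    m=blob('scene',p,k,b);v,u=np.nonzero(m);P=st(onplane('scene',np.c_[u,v],z))
    r=cv2.minAreaRect(P.astype(np.float32));f=cv2.fitLine(P.astype(np.float32),cv2.DIST_L2,0,.01,.01).ravel()
    print(k,m.sum(),'cen',P.mean(0).round(1),'min',P.min(0).round(1),'max',P.max(0).round(1),'rect',np.round(r[0],1),np.round(r[1],1),round(r[2],1),'dir',np.rad2deg(np.arctan2(f[1],f[0])).round(1))
show('line',14,(295,225,350,270));show('leaf',22,(300,240,385,290))
m=mask(p,'plate');b=np.zeros_like(m);b[225:275,290:350]=m[225:275,290:350];v,u=np.nonzero(b);P=st(onplane('scene',np.c_[u,v],14))
print('plate',len(P),'y',np.percentile(P[:,1],[2,98]).round(1),'x',np.percentile(P[:,0],[2,98]).round(1))
E
python3 meas.py b
```

```text
11.075 [529.5 -16.6  22.6] [ 3.109  0.453 -0.   ] [-4.5 -0.9  9.5] [-0.03  1.03  0.02]
line 42 cen [-21.1   0.9] min [-23.9 -38.6] max [-18.2  41.1] rect [-21.1   1.2] [79.7  5.5] 89.5 dir 89.8
leaf 630 cen [58.8 -1.5] min [ 30.5 -55.2] max [86.4 56.5] rect [58.4  0.6] [ 55.9 111.8] 0.1 dir -88.7
plate 345 y [-38.4  38. ] x [-50.5   8. ]
```

View pics/b.png

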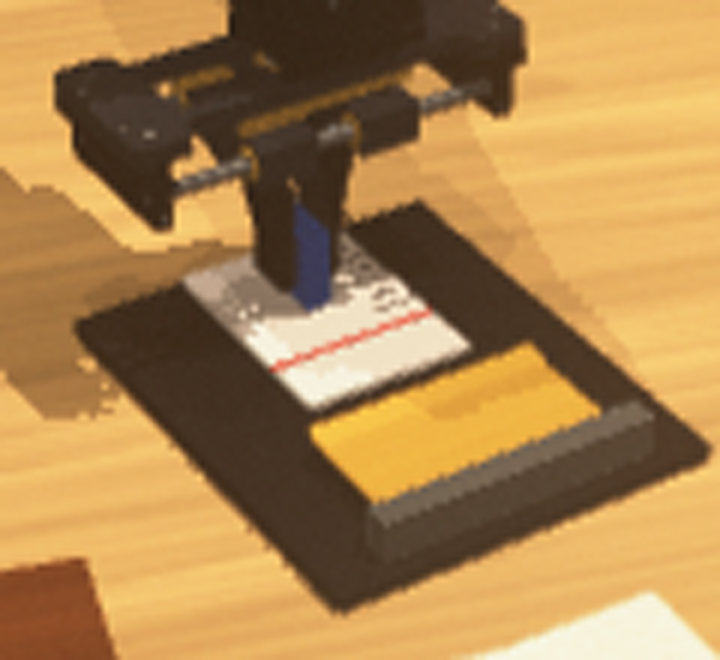

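The scene crop shows the plate flat on the stage, its line from (270,370) to (430,312) and parallel to the leaf's front edge, from (312,430) to (535,345). I'm easing the press slightly and sliding 44 mm of about 54 mm.

>>> servo_tool(steps=[1,0.017,0.0048,0.001,0,0,0,1,0.034,0.0097,0.001,0,0,0,1,0.051,0.0145,0.001,0,0,0,1,0.068,0.0194,0.001,0,0,0,1,0.0846,0.0242,0.001,0,0,0])

```text
t: 11.75
tool_pos: [572.2, -4.4, 22.6]
tool_rot: [3.109, 0.453, -0.0]
contact_force: [-3.1, -1.3, 2.8]
opening: 11.5
finger_force: 39.9
```

```bash
python3 meas.py c; python3 - <<'E'
from h import *
a=np.deg2rad(16.6);e=np.array([[np.cos(a),np.sin(a)],[-np.sin(a),np.cos(a)]]);C0=np.array([596.4,2.5])
uv=np.array([[78,325],[425,203],[712,450],[342,612]])/6-.4+np.array([265,195])
print(((onplane('scene',uv,10)[:,:2]-C0)@e.T).round(1))
E
```

```text
11.75 [572.2  -4.4  22.6] [ 3.109  0.453 -0.   ] [-3.1 -1.3  2.8] [-0.13  0.61  0.01]
line 1 cen [21.1 12.2] min [21.1 12.2] max [21.1 12.2] rect [21.1 12.2] [0. 0.] 0.0 dir 49.4
leaf 617 cen [59.2 -1.5] min [ 30.5 -55.2] max [86.4 56.5] rect [58.5  0.6] [ 55.8 111.8] 0.1 dir -88.6
plate 168 y [-38.2  37. ] x [-7.5 18.8]
[[-98.8 -90.7]
 [-99.   89.1]
 [118.8  86.6]
 [123.1 -94. ]]
```

View pics/c.png

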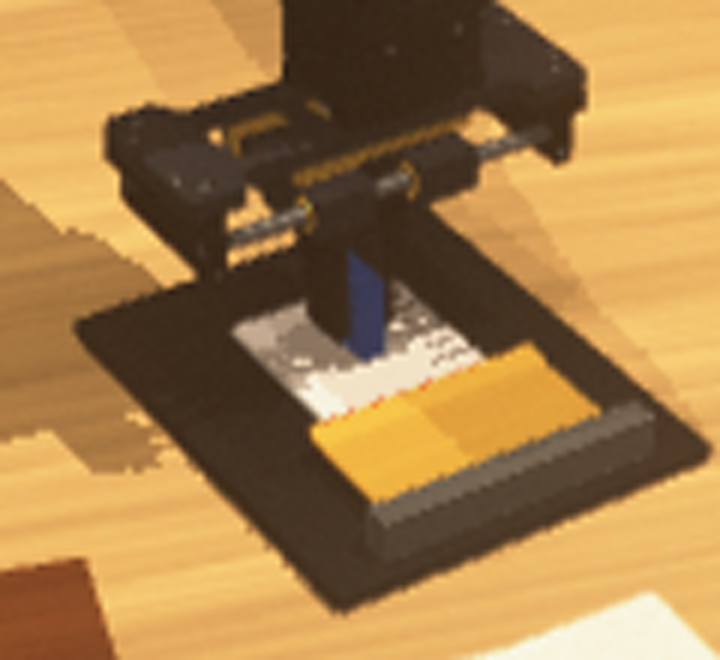

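```bash
python3 - <<'E'
from h import *
a=np.deg2rad(16.6);e=np.array([[np.cos(a),np.sin(a)],[-np.sin(a),np.cos(a)]]);C0=np.array([596.4,2.5])
f=np.load('scene0.npz');p,d=f['p'],f['d']
# luminance profiles sampled on the z=10 plane along stage x and y (scene0)
c,R,t=cal('scene')
def prof(P,z):
    W=np.c_[P@e+C0,np.full(len(P),z)];cam=W@R.T+t;s=cam[:,:2]/cam[:,2:];s=s*(1+c['k1']*(s**2).sum(1,keepdims=True))
    uv=(s*c['fx']+[c['cx'],c['cy']]).astype(np.float32)
    return cv2.remap(p,uv[None,:,0],uv[None,:,1],cv2.INTER_LINEAR)[0].astype(int)
for y in(-70,0,70):
    for lo in(-125,95): 
        X=np.arange(lo,lo+45,3);print('y',y,'x from',lo,prof(np.c_[X,np.full(len(X),y)],10).sum(1)//3)
for x in(-80,60):
    for lo in(-105,75):
        Y=np.arange(lo,lo+30,3);print('x',x,'y from',lo,prof(np.c_[np.full(len(Y),x),Y],10).sum(1)//3)
# depth-based
C=cloud('scene',d)
for k,b in dict(leaf=(310,250,380,285)).items():
    m=blob('scene',p,k,b);P=C[m];S=(P[:,:2]-C0)@e.T
    for q in np.arange(25,95,8):
        w=(S[:,0]>q)&(S[:,0]<q+8); 
        if w.sum()>5: print('leaf z at x',q,np.median(P[w,2]).round(1),w.sum())
    print('leaf x pct',np.percentile(S[:,0],[1,5,95,99]).round(1))
E
```

```text
y -70 x from -125 [172 170 170 169 165 164 161 127  64  54  53  53  54  57  71]
y -70 x from 95 [ 51  52  52  52  54  54  56  53  51  77 129 167 165 163 165]
y 0 x from -125 [112 112 112 112 112 112 110 111 112 112 112 111 111 111 111]
y 0 x from 95 [ 67  66  65  66  64  57  55  55  57  82 122 163 168 168 172]
y 70 x from -125 [178 176 177 179 178 172 152 119  84  59  55  55  54  54  55]
y 70 x from 95 [ 68  69  64  58  59  59  58  57  55  82 130 175 180 176 174]
x -80 y from -105 [165 164 135  88  52  52  55  54  54  55]
x -80 y from 75 [ 56  55  55  57  94 151 170 171 171 170]
x 60 y from -105 [171 171 136  86  49  51  53  51  52  52]
x 60 y from 75 [ 56  57  57  57  90 165 181 181 183 183]
leaf z at x 33 24.3 84
leaf z at x 41 22.0 113
leaf z at x 49 21.6 87
leaf z at x 57 21.5 84
leaf z at x 65 21.8 95
leaf z at x 73 21.5 93
leaf z at x 81 22.4 61
leaf x pct [18.5 36.8 84.3 86.9]
```

>>> servo_tool(steps=[1,0.006,0.0017,0,0,0,0,1,0.012,0.0034,0,0,0,0,1,0.0198,0.0055,0,0,0,0,1,0.0198,0.0055,0,0,0,0,1,0.0198,0.0055,-0.001,0,0,0])

```text
t: 12.42
tool_pos: [582.3, -1.5, 22.6]
tool_rot: [-3.109, -0.453, -0.002]
contact_force: [0.0, 0.3, 8.8]
opening: 11.9
finger_force: 39.9
```

```bash
python3 meas.py d
```

```text
12.425 [582.3  -1.5  22.6] [-3.109e+00 -4.530e-01 -2.000e-03] [0.  0.3 8.8] [ 0.05  0.32 -0.  ]Traceback (most recent call last):
  File "meas.py", line 13, in <module>
    show('line',14,(295,225,350,270));show('leaf',22,(300,240,385,290))
    ~~~~^^^^^^^^^^^^^^^^^^^^^^^^^^^^^
  File "meas.py", line 11, in show
    r=cv2.minAreaRect(P.astype(np.float32));f=cv2.fitLine(P.astype(np.float32),cv2.DIST_L2,0,.01,.01).ravel()
                                              ~~~~~~~~~~~^^^^^^^^^^^^^^^^^^^^^^^^^^^^^^^^^^^^^^^^^^^^
cv2.error: OpenCV(4.12.0) /io/opencv/modules/imgproc/src/linefit.cpp:50: error: (-215:Assertion failed) count > 0 in function 'fitLine2D_wods'
```

View pics/d.png

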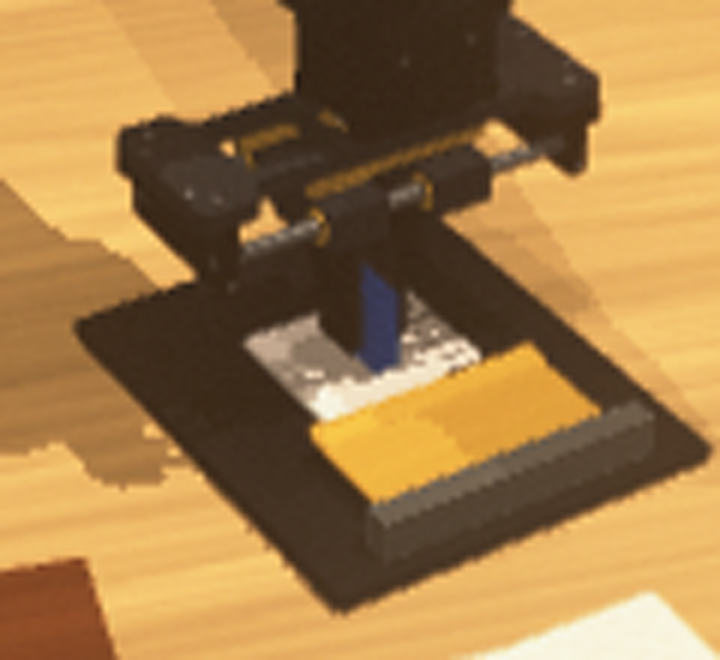

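The plate is under the leaf, whose edge at (312,430)–(535,345) has not moved, so it was not lifted. Pose and press are right; letting it settle.

>>> servo_tool(steps=[1,0,0,-0.0001,0,0,0,1,0,0,-0.0001,0,0,0,1,0,0,-0.0001,0,0,0])

```text
t: 12.85
tool_pos: [582.3, -1.5, 22.6]
tool_rot: [3.109, 0.453, 0.002]
contact_force: [1.2, 0.5, 5.1]
opening: 11.3
finger_force: 39.9
```

```bash
python3 -c "
from bench import arm
s=arm.read_state();print(s['tool_pos'],s['contact_force'],s['finger_force']);print(arm.sign_off())"
```

```text
[582.2973443   -1.51630002  22.58731247] [1.23496471 0.4500784  5.14473859] 39.93544285185635
the job is handed in; nothing more can be done
None
```

The job is handed in after 12.9 s. The red-lidded case is stacked on the column, about 1.5 mm off centre. The plate is under the unlifted leaf, with its line about at the leaf's front edge by arm position, since the leaf hid the line from the camera. The fin is still held, but the last reading of the downward press was about 5 N, not the 10 N asked (it read 8.8 N just before).

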